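# Dispense one desiccant capsule and slide it to the blue bay

## Robot

A 6-joint arm with a two-finger parallel gripper is mounted at the origin on the work surface. World frame = base frame: x ahead of the robot, y to its left, z up, the work surface at z = 0. Lengths are in m, angles in degrees, forces in N, time in s.
With the tool pointing down it reaches from about 0.3 to 0.75 m from the base axis. Payload 8.5 kg.
Tool frame: the origin (TCP) lies at the very end of the fingers, on their centre line; the grasp point (between the pads) lies 19 mm behind it (env.pinch_z is the distance from the TCP to the grasp point, in m); z points along the fingers, y is the line along which they close (so a half turn about z gives the same grasp; the last joint's range is limited). The gripper opens to 85 mm and grips with 20 to 120 N. Pads are 22 mm wide; open, the fingers measure 114 mm over their backs; the gripper's body (76 mm by 85 mm) begins 54 mm behind the grasp point. The pads swing forward as they close: fully open they stand 13 mm farther back than shut.
Start: joints at [59.8, 21.807, 74.336, -0, 83.858, -12.336], TCP at [0.169, 0.523, 0.231] pointing down, gripper open.
Joint ranges: [-178.18, 178.18], [-50.72, 133.34], [12.68, 142.11], [-81.47, 261.47], [9.98, 163.14], [-165.26, 165.26]. Speed limits (degrees/s): [136.94, 136.94, 180, 180, 180, 180].

## Interface

Orientations are given as a 3x3 rotation matrix whose columns are the frame's x, y, z axes.
In Python, from rig import env, viewer gives the robot as it stands.
- The arm moves only by the tool drive_tool, never from a script. Its argument "series" is a list of rows, each a list of 3 entries, a list of its own where there are three numbers: the shift along the tool's x, y, z in m, then the turn about the tool's z in degrees, then the finger opening in m, from 0 to 0.0854. A call has 1 to 20 rows; each row is the pose to reach, as a shift and turn from the pose commanded when the call began, along the tool's axes at that moment; what a row does not reach only later rows make up. A row lasts 1/10 s, in which the tool goes at most 50 mm and 8.59 degrees, less where a joint would pass 70% of its speed; a pose out of reach is approached as far as the arm can. A call with a gripper value outside its range is refused whole. The fingers move at their own pace and stop on an object; "newtons" is the grip in N (left out, the last holds). Time passes only in rows, so rows that repeat a pose let the fingers close. It gives the time, the measured TCP pose, the force, the opening and the grip force at its end, in the units of the state.
- env.observe(): the state, without advancing time (a new reading comes with each control period).
- viewer.get_image(name): name is "side" or "top" or "wrist"; returns a dict with "img" (480x640x3 uint8, red, green, blue), "depth" (480x640 float32, m along the optical axis (not along the pixel's ray), 0 where there is no reading), "camera_matrix" (3x3 intrinsics, pixels), "rvec" (rotation vector, rad) and "tvec" (3), from world to camera coordinates, as OpenCV has them. Camera axes: x right, y down, z forward; pixel columns grow to the right and rows downward; lengths in m; the calibration is good to about 2 mm. A picture is of the moment at which its call begins.
- env.close_job(): hands the job in; it is judged then, once.
The state is a dict: "time_s": time; "q": joint angles; "qvel": joint speeds; "joint_efforts": joint torques, N m; "position": TCP position; "tool_rot": TCP orientation; "ft_force": force on the tool from outside, world axes, zero at the start; "wrist_torque": the same for the moment, N m; "grip_width": finger opening in m; "gripper_force": force on a finger pad.
Only numpy, scipy, OpenCV 4.12 (cv2) and the standard library are available. Lean on these libraries where they do the work, as an engineer would, in place of code of your own. Each camera call takes 0.05 s, during which the arm holds its last target. There are 200 camera calls.

## Task

Press the desiccant dispenser's red plunger once, all the way down, and let it come back up, so that a single capsule comes out onto the delivery plate. Then nudge that capsule sideways along the plate with the fingertips until it lies flat and wholly on the blue square; do not lift it, do not bring out a second capsule, and leave the jars and other things around as they are.

Things in the scene. Friction and masses are not known exactly. Their poses are not given: they have to be found in the camera images.
- dispenser: Desiccant dispenser, bolted down. Origin on the table under the axis of its clear magazine tube (42 mm outside diameter, top 48 mm above the table); z up; capsules come out towards -x. The tube stands on two low cheeks (23 mm high, x = -20 to 25 mm, out to y = +-26 mm). White housing behind: x = 24 to 130 mm, y = +-35 mm, top at 48 mm, plunger on it at x = 85 mm, y = 0
- delivery (a point): Top face of the aluminium delivery plate of the dispenser, 6 mm above the table, at the spot where a fully ejected capsule's centre lies (dispenser x = -60 mm, y = 0). The flat plate spans dispenser x = -115 to 20 mm, y = -125 to 125 mm; capsules slide on it
- plunger_top (a point): Centre of the top face of the red mushroom plunger cap (40 mm diameter), 105 mm above the table when up and 75 mm when fully down; it moves straight down
- plunger (a joint): Plunger travel in m: 0 up (at rest), 0.030 fully down at its stop. A spring returns it; about 2 N starts it and about 7 to 10 N holds it fully down. It drives a flat steel pusher that shoves the lowest capsule out and draws back as the plunger rises; then the next capsule drops down, so a second press would bring out another
- capsule1_center (a point): Centre (half-way up) of the lowest capsule in the magazine, the one to come out: a white disc-shaped canister 32 mm in diameter, 14 mm high, blue dot on top, about 20 g, lying flat with z up. It starts on the tube's axis, and after a full press lies with its centre about 60 mm in front of that axis, on the delivery plate
- capsule2_center (a point): Centre of the next capsule, same size, stacked on the first in the tube; it must stay in the dispenser (a third lies on it)
- blue_bay: Blue 68 mm square marking on the delivery plate, flush (no step), where the capsule belongs. Origin at its centre; its x and y sides are parallel to the dispenser's x and y. It is either at the left or the right end of the plate, its centre at dispenser x = -62 mm, y = +85 or -85 mm
- grey_bay: The like grey square at the other end of the plate; not used
- open_jar: Empty open glass, 80 mm across, 90 mm high, upright; origin under its centre; leave alone
- jar_lid: Loose metal jar lid lying flat, 82 mm across, 16 mm high; leave alone
- bean_jar: Closed glass jar of pale beans, metal lid, 80 mm across, 110 mm high, origin under its centre; leave alone
- sorghum_jar: Closed glass jar of dark brown sorghum, metal lid, 80 mm across, 110 mm high, origin under its centre; leave alone
- scoop: Steel spoon-like scoop lying on the table; leave alone
- hygrometer: White hygrometer 50 x 90 x 22 mm lying on the table; leave alone

How it is judged:
By the outcome, as a careful person would: the job done as asked, in the order asked, and still so for the second after the job is handed in, with the robot touching nothing.
It also fails if it takes over 45 s, if anything falls off the work surface, if the arm or the gripper's body presses on something with over 40 N, if the wrist force passes 120 N, or if a joint passes its speed limit or range.

## Working session

There is one attempt and no reset: what is moved stays moved. The work goes in short steps, Python scripts to look and compute and a tool call to move; the robot and the scene stay as the last step left them, time stands still between calls to the robot, and variables do not carry over. Pictures are saved under pics/ and viewed, at most 10 in all, crops included, and the job is handed in when it is done.

Besides the shell and the picture viewer there is one more tool, called after ">>>" in YAML: its name, and indented under it one key for each argument. drive_tool: Moves the arm, as the interface text tells. Its arguments: {"type":"object","properties":{"series":{"type":"array"},"newtons":{"type":"number"}},"required":["series"]}

```bash
mkdir -p pics; cat > h.py <<'E'
import numpy as np, cv2
from rig import env, viewer
def snap(n,f=None):
    d=viewer.get_image(n)
    if f: cv2.imwrite('pics/'+f,d['img'][:,:,::-1])
    return d
def ray(d,u,v,z):
    R=cv2.Rodrigues(np.array(d['rvec'],float))[0];t=np.array(d['tvec'],float).ravel()
    c=-R.T@t; r=R.T@np.linalg.inv(d['camera_matrix'])@np.array([u,v,1.])
    return c+r*(z-c[2])/r[2]
def blobs(d,lo,hi,amin=60):
    m=cv2.inRange(cv2.cvtColor(d['img'],cv2.COLOR_RGB2HSV),np.array(lo),np.array(hi))
    cs=cv2.findContours(m,cv2.RETR_EXTERNAL,cv2.CHAIN_APPROX_NONE)[0]
    return [(cv2.contourArea(c),cv2.minAreaRect(c)) for c in cs if cv2.contourArea(c)>amin]
E
python3 - <<'E'
from h import *
s=env.observe();print(s['time_s'],s['position'],np.round(s['tool_rot'],3))
t=snap('top','top0.png');snap('side','side0.png')
for nm,lo,hi,z in[('blue',(95,90,50),(130,255,255),.006),('red',(0,130,80),(8,255,255),.105),('red2',(172,130,80),(180,255,255),.105)]:
    for a,r in blobs(t,lo,hi): print(nm,a,np.round(r[0]),np.round(r[1]),round(r[2]),np.round(ray(t,*r[0],z),4))
E
```

```text
0.0 [0.16858123 0.5232022  0.23070303] [[-0.952  0.307 -0.001]
 [ 0.307  0.952 -0.001]
 [ 0.    -0.001 -1.   ]]
blue 651.0 [319. 223.] [26. 27.] 86 [0.6223 0.0184 0.006 ]
blue 2367.5 [597. 280.] [143.  42.] 90 [ 0.5459 -0.6602  0.006 ]
red 185.5 [257. 254.] [15. 16.] 90 [0.5143 0.1491 0.105 ]
```

View pics/top0.png

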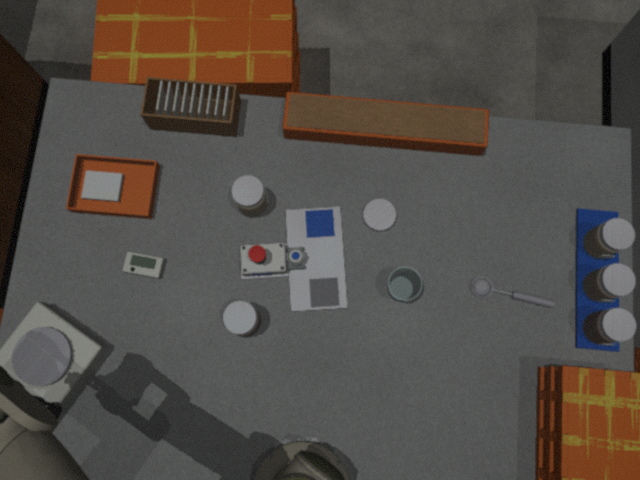

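View pics/side0.png

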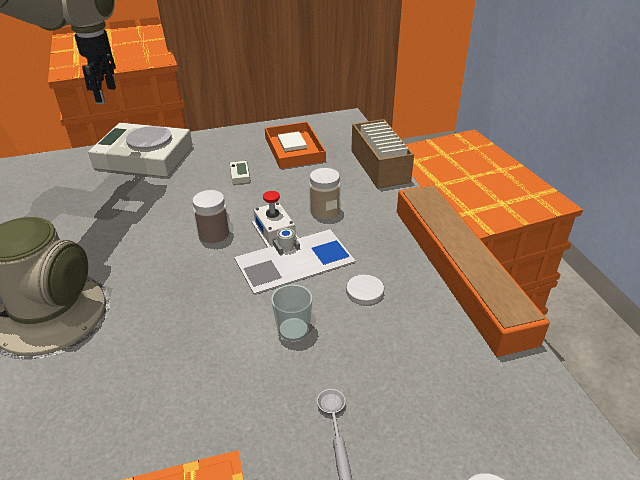

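The top view shows the plunger at about (257,254), the tube at (296,256), the blue bay at (319,223) and the grey bay at (324,292). The side view shows red at (271,197) and blue at (331,252). The dispenser's +x points roughly along world +y, so the blue bay is on the world +x side.

```bash
python3 - <<'E'
from h import *
t=snap('top');s=snap('side')
for n,d in(('top',t),('side',s)):
    for nm,lo,hi,z in[('blue',(95,90,50),(130,255,255),.006),('red',(0,130,80),(4,255,255),.105),('white',(0,0,150),(180,40,255),.006)]:
        for a,r in blobs(d,lo,hi,25):
            p=ray(d,*r[0],z)
            if 0.3<p[0]<.75 and -.2<p[1]<.3:
                u,v=map(int,r[0]);print(n,nm,a,np.round(r[0],1),np.round(r[1]),round(r[2]),np.round(p,4),'dep',d['depth'][v,u])
R=cv2.Rodrigues(t['rvec'])[0];print(-R.T@t['tvec'].ravel(),R)
for uv in[(287,209),(340,207),(347,307),(293,310)]:print(np.round(ray(t,*uv,.006),4))
a=t['img'][195:325,225:360,::-1];b=s['img'][180:300,190:370,::-1]
cv2.imwrite('pics/c.png',np.hstack([cv2.resize(a,(400,390)),cv2.resize(b,(400,390))]))
E
```

```text
top blue 30.0 [295. 255.] [6. 6.] 90 [0.5374 0.0698 0.006 ] dep 1.4659792
top blue 650.0 [319.5 223. ] [26. 27.] 86 [0.6225 0.0184 0.006 ] dep 1.5253608
top red 186.5 [257.  253.5] [16. 16.] 63 [0.5143 0.1491 0.105 ] dep 1.4092258
side blue 482.5 [330.1 251.7] [20. 33.] 73 [0.6256 0.019  0.006 ] dep 1.3167329
side blue 33.0 [259.3 223.8] [18.  3.] 60 [0.4878 0.1761 0.006 ] dep 1.3621285
side red 144.0 [271.  196.5] [11. 16.] 90 [0.5166 0.1416 0.105 ] dep 1.3275751
side white 145142.5 [319.5 293.5] [371. 639.] 90 [ 0.5619 -0.1097  0.006 ] dep 1.2152494
[ 0.2606533  -0.0274389   1.48827082] [[ 0.09275965 -0.99567328  0.00551126]
 [-0.97297645 -0.09181786 -0.21186389]
 [ 0.21145325  0.01429009 -0.97728364]]
[0.6502 0.1013 0.006 ]
[ 0.6675 -0.0281  0.006 ]
[ 0.4237 -0.0665  0.006 ]
[0.4046 0.0607 0.006 ]
```

View pics/c.png

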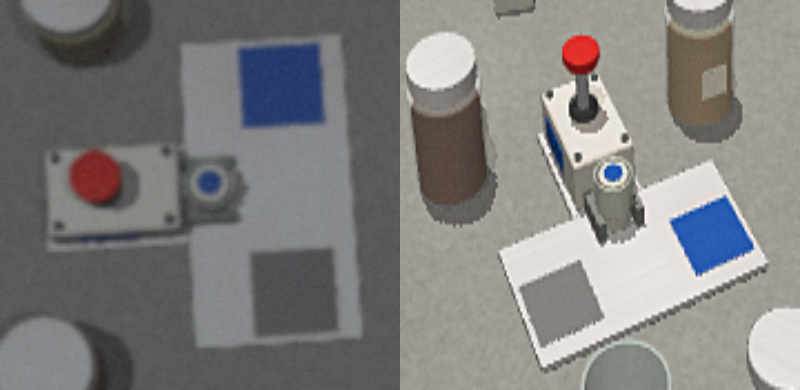

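The views agree on a dispenser yaw of about 99.4°. That puts the origin at about (0.5295, 0.066), the plunger at (0.515, 0.149), the delivery point at (0.539, 0.007) and the bay at (0.6235, 0.0187). Next I'll move above the plunger.

>>> drive_tool:
  series:
    - [[-0.445,-0.25,0.04],62.7,0]
    - [[-0.445,-0.25,0.04],62.7,0]
    - [[-0.445,-0.25,0.04],62.7,0]
    - [[-0.445,-0.25,0.04],62.7,0]
    - [[-0.445,-0.25,0.04],62.7,0]
    - [[-0.445,-0.25,0.04],62.7,0]
    - [[-0.445,-0.25,0.04],62.7,0]
    - [[-0.445,-0.25,0.04],62.7,0]
    - [[-0.445,-0.25,0.04],62.7,0]
    - [[-0.445,-0.25,0.04],62.7,0]
    - [[-0.445,-0.25,0.04],62.7,0]
    - [[-0.445,-0.25,0.04],62.7,0]
    - [[-0.445,-0.25,0.04],62.7,0]
    - [[-0.445,-0.25,0.04],62.7,0]
    - [[-0.445,-0.25,0.04],62.7,0]
    - [[-0.445,-0.25,0.04],62.7,0]
  newtons: 20

```text
time_s: 1.8
position: [0.515, 0.1498, 0.1916]
tool_rot: [[-0.165, 0.986, 0.0], [0.986, 0.165, 0.0], [0.0, 0.0, -1.0]]
ft_force: [0.9, 0.2, 0.0]
grip_width: -0.0
gripper_force: 0.0
```

```bash
python3 - <<'E'
from h import *
s=env.observe();print(s['time_s'],s['position'],np.round(s['tool_rot'],3),s['q'],s['grip_width'],s['ft_force'])
w=snap('wrist','w1.png')
for nm,lo,hi,z in[('blue',(95,90,50),(130,255,255),.006),('red',(0,130,80),(4,255,255),.105)]:
    for a,r in blobs(w,lo,hi,100): print(nm,a,np.round(r[0]),np.round(r[1]),round(r[2]),np.round(ray(w,*r[0],z),4))
E
```

```text
1.8 [0.51504715 0.14984803 0.1915999 ] [[-0.165  0.986  0.   ]
 [ 0.986  0.165  0.   ]
 [ 0.     0.    -1.   ]] [ 3.56745793e+00  2.23084915e+01  8.04449381e+01  2.17655971e-03
  7.72274225e+01 -5.95086312e+00] -1.5504136944535216e-05 [9.35337790e-01 2.21294026e-01 2.13283082e-04]
blue 3254.0 [420. 365.] [80. 50.] 1 [0.622  0.0263 0.006 ]
red 3513.0 [326. 251.] [66. 68.] 90 [0.5158 0.1513 0.105 ]
```

View pics/w1.png

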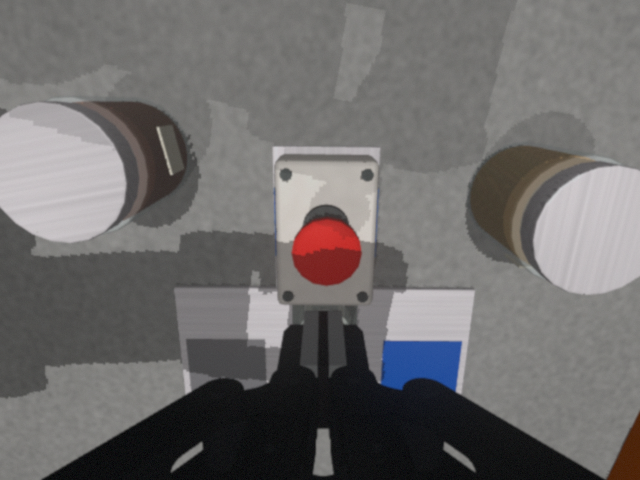

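The wrist view shows the red cap centred at (326,251), and the tool is lined up with the dispenser. I'll press slowly, stopping just short of the stop to read the force.

>>> drive_tool:
  series:
    - [[0,0,0.04],0,0]
    - [[0,0,0.075],0,0]
    - [[0,0,0.083],0,0]
    - [[0,0,0.086],0,0]
    - [[0,0,0.089],0,0]
    - [[0,0,0.092],0,0]
    - [[0,0,0.095],0,0]
    - [[0,0,0.098],0,0]
    - [[0,0,0.101],0,0]
    - [[0,0,0.104],0,0]
    - [[0,0,0.107],0,0]
    - [[0,0,0.11],0,0]
    - [[0,0,0.113],0,0]
    - [[0,0,0.115],0,0]
    - [[0,0,0.115],0,0]

```text
time_s: 3.35
position: [0.5163, 0.1492, 0.077]
tool_rot: [[-0.164, 0.986, 0.002], [0.986, 0.164, 0.0], [0.0, 0.002, -1.0]]
ft_force: [-0.7, 1.2, 6.2]
grip_width: 0.0001
gripper_force: 3.3
```

>>> drive_tool:
  series:
    - [[0,0,0.001],0,0]
    - [[0,0,0.002],0,0]
    - [[0,0,0.003],0,0]
    - [[0,0,0.003],0,0]
    - [[0,0,0.003],0,0]

```text
time_s: 3.85
position: [0.5164, 0.1492, 0.075]
tool_rot: [[-0.164, 0.986, 0.003], [0.986, 0.164, 0.0], [-0.0, 0.003, -1.0]]
ft_force: [-3.6, 1.2, 13.8]
grip_width: 0.0001
gripper_force: 7.2
```

>>> drive_tool:
  series:
    - [[0,0,0.001],0,0]
    - [[0,0,0.001],0,0]
    - [[0,0,0.001],0,0]

```text
time_s: 4.15
position: [0.5164, 0.1492, 0.0749]
tool_rot: [[-0.164, 0.986, 0.004], [0.986, 0.164, 0.0], [-0.0, 0.004, -1.0]]
ft_force: [-6.7, -0.3, 22.8]
grip_width: -0.0
gripper_force: 11.6
```

It's hard on the stop, so I'll release.

>>> drive_tool:
  series:
    - [[0,0,-0.005],0,0]
    - [[0,0,-0.01],0,0]
    - [[0,0,-0.015],0,0]
    - [[0,0,-0.02],0,0]
    - [[0,0,-0.025],0,0]
    - [[0,0,-0.03],0,0]
    - [[0,0,-0.035],0,0]
    - [[0,0,-0.045],0,0]
    - [[0,0,-0.075],0,0]
    - [[0,0,-0.1],0,0]
    - [[0,0,-0.1],0,0]

```text
time_s: 5.25
position: [0.5168, 0.1491, 0.1758]
tool_rot: [[-0.164, 0.986, 0.006], [0.986, 0.164, 0.0], [-0.001, 0.006, -1.0]]
ft_force: [0.5, -0.0, 1.2]
grip_width: 0.0
gripper_force: 0.0
```

```bash
python3 - <<'E'
from h import *
s=env.observe();print(s['time_s'],s['position'])
for n in('side','top'):
    d=snap(n)
    for a,r in blobs(d,(95,90,50),(130,255,255),6):
        p=ray(d,*r[0],.02)
        if .4<p[0]<.75 and -.1<p[1]<.2: print(n,a,np.round(r[0],1),np.round(r[1]),np.round(p,4))
    if n=='side': b=d['img'][180:300,190:370,::-1]
    else: a_=d['img'][195:325,225:360,::-1]
cv2.imwrite('pics/c2.png',np.hstack([cv2.resize(a_,(400,390)),cv2.resize(b,(400,390))]))
E
```

```text
5.25 [0.51676426 0.14912095 0.17583954]
side 27.0 [295.9 256.7] [5. 8.] [0.5402 0.0084 0.02  ]
side 481.5 [330.1 251.7] [20. 33.] [0.6205 0.0028 0.02  ]
side 21.0 [286. 235.] [8. 4.] [0.5377 0.094  0.02  ]
side 32.5 [259.2 223.8] [18.  3.] [0.4848 0.1572 0.02  ]
top 28.0 [321. 256.] [6. 6.] [0.5382 0.0065 0.02  ]
top 30.0 [296.5 256. ] [6. 6.] [0.5327 0.065  0.02  ]
top 657.0 [319.5 223.2] [26. 27.] [0.6185 0.0179 0.02  ]
```

View pics/c2.png

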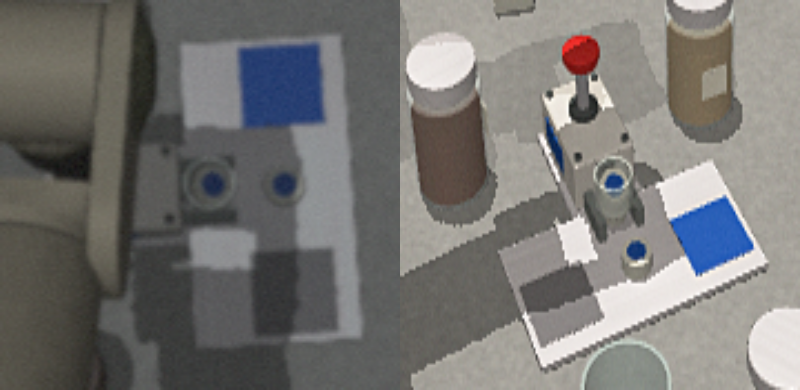

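The press gave one capsule at about (0.539, 0.007), and the next one has dropped in the tube. In the crop, the released capsule is at left (287,185) and right (636,255). I'll straddle it with the fingers and nudge it with the trailing pad.

>>> drive_tool:
  series:
    - [[-0.04,-0.001,0],0,0.05]
    - [[-0.08,-0.001,0],0,0.05]
    - [[-0.12,-0.001,0],0,0.05]
    - [[-0.144,-0.001,0.01],0,0.05]
    - [[-0.144,-0.001,0.04],0,0.05]
    - [[-0.144,-0.001,0.08],0,0.05]
    - [[-0.144,-0.001,0.1],0,0.05]
    - [[-0.144,-0.001,0.1],0,0.05]
    - [[-0.144,-0.001,0.1],0,0.05]

```text
time_s: 6.25
position: [0.5381, 0.0068, 0.0723]
tool_rot: [[-0.164, 0.986, -0.001], [0.986, 0.164, 0.0], [0.0, -0.001, -1.0]]
ft_force: [0.4, 0.5, -0.3]
grip_width: 0.0498
gripper_force: 0.0
```

```bash
python3 - <<'E'
from h import *
s=env.observe();print(s['time_s'],s['position'],s['tool_rot'],s['grip_width'])
w=snap('wrist','w2.png')
for a,r in blobs(w,(95,90,50),(130,255,255),30): print(a,np.round(r[0]),np.round(r[1]),np.round(ray(w,*r[0],.02),4),np.round(ray(w,*r[0],.006),4))
E
```

```text
6.25 [0.5380821  0.00681103 0.07228972] [[-1.63920672e-01  9.86472928e-01 -1.08471920e-03]
 [ 9.86473458e-01  1.63920964e-01  1.85141867e-04]
 [ 3.60445656e-04 -1.03969812e-03 -9.99999395e-01]] 0.04984432826511215
1107.5 [326. 277.] [37. 38.] [0.5389 0.0067 0.02  ] [0.5399 0.001  0.006 ]
15669.5 [493. 270.] [146. 122.] [0.6178 0.0234 0.02  ] [0.6246 0.0189 0.006 ]
1584.0 [328. 164.] [42. 48.] [0.5306 0.0605 0.02  ] [0.5311 0.0587 0.006 ]
```

View pics/w2.png

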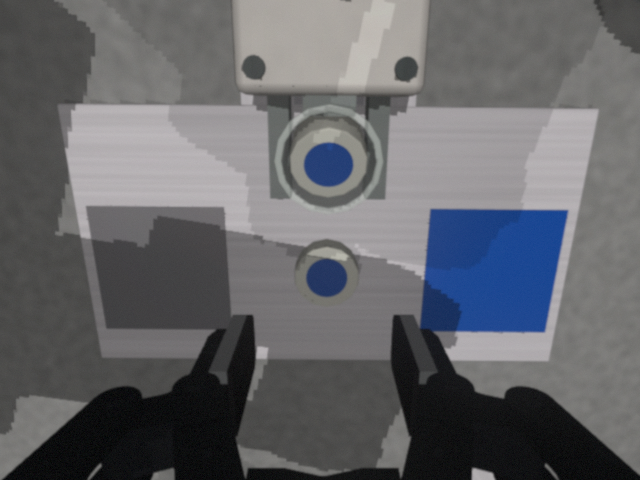

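The capsule at (326,277) is centred between the fingers, and the bay centre is at (493,270). I need about 86 mm along tool y. First I'll descend.

>>> drive_tool:
  series:
    - [[-0.001,0.001,0.03],0,0.05]
    - [[-0.001,0.001,0.045],0,0.05]
    - [[-0.001,0.001,0.055],0,0.05]
    - [[-0.001,0.001,0.06],0,0.05]
    - [[-0.001,0.001,0.063],0,0.05]
    - [[-0.001,0.001,0.063],0,0.05]
    - [[-0.001,0.001,0.063],0,0.05]

```text
time_s: 7.0
position: [0.5397, 0.0059, 0.01]
tool_rot: [[-0.164, 0.986, 0.001], [0.986, 0.164, -0.0], [-0.0, 0.001, -1.0]]
ft_force: [-0.3, 0.7, 0.2]
grip_width: 0.0502
gripper_force: 0.0
```

>>> drive_tool:
  series:
    - [[0,0,0.002],0,0.05]
    - [[0,0.004,0.002],0,0.05]
    - [[0,0.008,0.002],0,0.05]
    - [[0,0.012,0.002],0,0.05]
    - [[0,0.017,0.002],0,0.05]
    - [[0,0.022,0.002],0,0.05]
    - [[0,0.027,0.002],0,0.05]
    - [[0,0.032,0.002],0,0.05]
    - [[0,0.037,0.002],0,0.05]
    - [[0,0.042,0.002],0,0.05]
    - [[0,0.047,0.002],0,0.05]
    - [[0,0.052,0.002],0,0.05]
    - [[0,0.057,0.002],0,0.05]
    - [[0,0.062,0.002],0,0.05]
    - [[0,0.067,0.002],0,0.05]
    - [[0,0.072,0.002],0,0.05]
    - [[0,0.077,0.002],0,0.05]
    - [[0,0.081,0.002],0,0.05]
    - [[0,0.084,0.002],0,0.05]
    - [[0,0.084,0.002],0,0.05]

```text
time_s: 9.0
position: [0.6225, 0.0198, 0.0073]
tool_rot: [[-0.164, 0.986, 0.0], [0.986, 0.164, -0.0], [-0.0, 0.0, -1.0]]
ft_force: [-0.1, -0.2, -0.8]
grip_width: 0.0498
gripper_force: 0.0
```

```bash
cat > chk.py <<'E'
from h import *
import sys
s=env.observe();print(s['time_s'],s['position'])
for n in('wrist','side','top'):
    w=snap(n,sys.argv[1] if n=='wrist' else None)
    h=cv2.cvtColor(w['img'],cv2.COLOR_RGB2HSV);m=cv2.inRange(h,np.array((95,90,50)),np.array((130,255,255)))
    cs,_=cv2.findContours(m,cv2.RETR_LIST,cv2.CHAIN_APPROX_NONE)
    for c in cs:
        r=cv2.minAreaRect(c);p=ray(w,*r[0],.02);a=cv2.contourArea(c)
        if a>8 and .5<p[0]<.7 and -.05<p[1]<.08: print(n,a,np.round(r[0]),np.round(r[1]),'z20',np.round(p[:2],4),'z6',np.round(ray(w,*r[0],.006)[:2],4))
E
python3 chk.py w3.png
```

```text
9.0 [0.62253739 0.01978019 0.00727334]
wrist 2212.0 [298. 347.] [50. 57.] z20 [0.613  0.0193] z6 [0.6135 0.0107]
wrist 18401.5 [326. 330.] [191. 160.] z20 [0.6214 0.0274] z6 [0.6229 0.0197]
wrist 1958.5 [ 22. 194.] [61. 43.] z20 [0.523  0.0579] z6 [0.5137 0.0534]
side 24.0 [326. 248.] [6. 6.] z20 [0.6149 0.0207] z6 [0.6198 0.0372]
side 255.5 [331. 251.] [20. 31.] z20 [0.6225 0.0034] z6 [0.6276 0.0196]
```

View pics/w3.png

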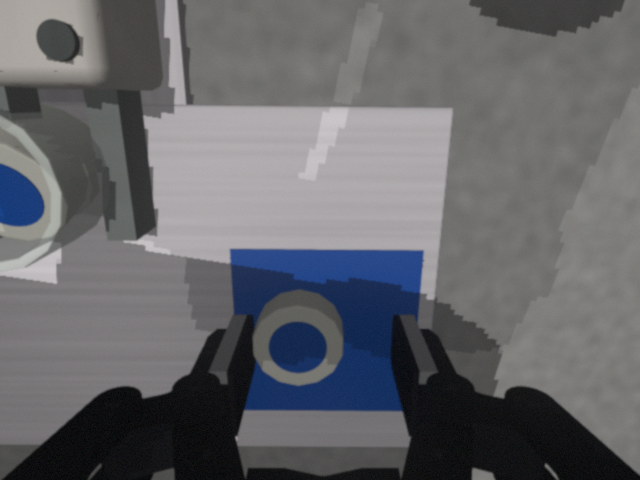

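The capsule at (298,347) is already on the blue square, about 10 mm short of its centre along tool y. I'll nudge it 10 mm more, back the pad off and lift.

>>> drive_tool:
  series:
    - [[0,0.003,0],0,0.05]
    - [[0,0.006,0],0,0.05]
    - [[0,0.008,0],0,0.05]
    - [[0,0.01,0],0,0.05]
    - [[0,0.01,0],0,0.05]
    - [[0,0.006,0],0,0.05]
    - [[0,0.002,0],0,0.05]
    - [[0,0.002,0],0,0.05]
    - [[0,0.002,-0.005],0,0.05]
    - [[0,0.002,-0.015],0,0.05]
    - [[0,0.002,-0.035],0,0.05]
    - [[0,0.002,-0.075],0,0.05]
    - [[0,0.002,-0.12],0,0.05]
    - [[0,0.002,-0.14],0,0.05]
    - [[0,0.002,-0.14],0,0.05]
    - [[0,0.002,-0.14],0,0.05]

```text
time_s: 10.75
position: [0.624, 0.0202, 0.1475]
tool_rot: [[-0.164, 0.986, 0.0], [0.986, 0.164, -0.0], [-0.0, 0.0, -1.0]]
ft_force: [0.0, 0.6, 0.1]
grip_width: 0.0503
gripper_force: 0.0
```

```bash
python3 chk.py w4.png
```

```text
10.75 [0.62395274 0.0201513  0.14746981]
wrist 623.5 [322. 231.] [28. 28.] z20 [0.6225 0.0208] z6 [0.6232 0.0167]
wrist 2013.0 [322. 229.] [51. 51.] z20 [0.6223 0.0221] z6 [0.6229 0.0181]
wrist 9177.0 [322. 228.] [101.  95.] z20 [0.6222 0.0227] z6 [0.6228 0.0187]
wrist 793.5 [173. 144.] [30. 34.] z20 [0.5241 0.0604] z6 [0.5196 0.0584]
side 25.0 [330. 246.] [5. 7.] z20 [0.6249 0.0215] z6 [0.63   0.0381]
side 328.0 [330. 252.] [20. 33.] z20 [0.6205 0.0028] z6 [0.6256 0.019 ]
```

View pics/w4.png

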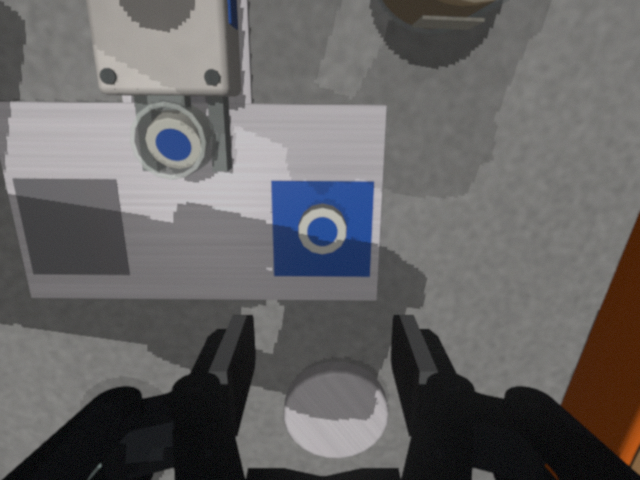

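The capsule, at (322,231), lies flat and centred on the blue square, whose centre is at (322,228). The robot is clear of everything.

```bash
python3 -c "
from rig import env
print(env.close_job())"
```

```text
the job is handed in; nothing more can be done
None
```

I pressed the plunger once, a single capsule came out, and I nudged it flat to within about 2 mm of the blue square's centre, touching nothing else; the job was handed in at about 11 s.

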